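# Snap the retaining clip onto the gear shaft

### The job

Take the spring clip with the red tab out of the timber rack and press it, mouth down, onto the shaft that sticks out of the engine casing, into the brass-coloured groove between the two collars, until it snaps fully home; then let go of it. Leave the blue and the yellow clips standing in the rack.

Things in the scene. Friction and masses are not known exactly. Their poses are not given: they have to be found in the camera images.
- red_clip: Steel spring clip to fit: a C open downward, 20 mm along its bore, red tab on top. Origin: centre of its 30 mm bore; y along the bore, x across the mouth, z up; same after a half turn. Crown 46 mm wide (x), its top at z +21 mm; tab 14 mm thick (x), 20 wide (y), top at z +63. Feet at z -34, 40 mm apart inside; throat 20 mm. The legs spread when pressed down on the shaft with about 12 N. 80 g.
- groove (a point): Middle of the brass-coloured groove, on the axis of the fixed, level shaft out of the engine casing, 135 mm above the table. y along the shaft into the casing, x across it, z up. Groove floor 30 mm in diameter, 34 mm long, then 8 mm cones up to 48 mm collars. Casing face 105 mm off along +y, its top 50 mm higher; gear (82 mm) 50 mm off. When home, the clip's origin is here, its y along the shaft.
- blue_clip: Smaller clip, blue tab, stays in the rack. Origin: centre of its 22 mm bore; axes as the red one; tab top at z +59 mm. The rack is a light timber block 240 x 110 x 36 mm with three slots 22 mm deep; one clip stands in each, in any order, 75 mm apart in line along their y axes. Lift a clip 40 mm to clear it.
- yellow_clip: Larger clip, yellow tab, stays in the rack. Origin: centre of its 38 mm bore; axes as the red one; tab top at z +67 mm.
There are look-alikes about, which are no part of the job. What is shaped like the blue_clip but green is not meant. What is shaped like the red_clip but brown is not meant.

How it is judged:
By the outcome, as a careful person would: the job done as asked, in the order asked, and still so for the second after the job is handed in, with the robot touching nothing.
It also fails if it takes over 37 s, if anything falls off the work surface, if the arm or the gripper's body presses on something with over 40 N, if the wrist force passes 120 N, or if a joint passes its speed limit or range.

### The arm

A 6-joint arm with a two-finger parallel gripper is mounted at the origin on the work surface. World frame = base frame: x ahead of the robot, y to its left, z up, the work surface at z = 0. Lengths are in m, angles in rad, forces in N, time in s.
With the tool pointing down it reaches from about 0.2 to 0.875 m from the base axis. Payload 3.4 kg.
Tool frame: the origin (TCP) lies midway between the tips of the shut fingers; the grasp point (between the pads) lies env.tcp_to_grasp behind it (env.tcp_to_grasp is the distance from the TCP to the grasp point, in m); z points along the fingers, y is the direction in which the jaws open and shut (so a half turn about z gives the same grasp; the last joint's range is limited). The gripper opens to 94 mm and grips with 3 to 60 N. Pads are 16 mm wide; open, the fingers measure 119 mm over their backs; the gripper's body (75 mm by 177 mm) begins 78 mm behind the grasp point.
Start: joints at [1.112, 0.276, 1.505, -0, 1.361, -0.121], TCP at [0.191, 0.543, 0.205] pointing down, gripper open.
Joint ranges: [-2.89, 2.89], [-0.75, 2.08], [0.22, 2.7], [-1.18, 4.32], [0.11, 2.71], [-2.7, 2.7]. Speed limits (rad/s): [2.57, 2.57, 3.14, 3.14, 3.14, 3.14].

### API

Orientations are given as a 3x3 rotation matrix whose columns are the frame's x, y, z axes.
In Python, from station import telemetry, grab_frame, get_calibration, env gives the robot as it stands.
- The arm moves only by the shell command python3 -m crank 'ROWS'. ROWS is JSON, a list of rows, each a list of 7 numbers: the shift along the tool's x, y, z in m, then the turn, a rotation vector about the tool's x, y, z in rad, then the opening, from 0 (shut) to 1 (fully open). A call has 1 to 5 rows; each row shifts and turns the commanded pose from where the row before left it, along the tool's axes as they then stand; what a row does not reach is not made up. A row lasts 1/10 s, in which the tool goes at most 50 mm and 8.59 degrees, less where a joint would pass 70% of its speed; a pose out of reach is approached as far as the arm can. A call is refused whole if a number of a shift passes 0.05 or a number of a turn 0.15, either way. A call with a gripper value outside its range is refused whole. The fingers move at their own pace and stop on an object; the grip force is fixed at half the most. Time passes only in rows, so rows that do not move let the fingers close. It gives the time, the measured TCP pose, the force and the opening at its end, in the units of the state.
- telemetry.sense(): the state, without advancing time (a new reading comes with each control period).
- grab_frame(name): name is "scene" or "top" or "wrist"; returns (picture, depth): 400x640x3 uint8, red, green, blue; 400x640 float32, m along the optical axis (not along the pixel's ray), 0 where there is no reading.
- get_calibration(name): a dict with "camera_matrix" (3x3 intrinsics, pixels), "eye" and "attitude" of the camera in the world; the wrist camera has in their place "mount" (4x4, takes a point from camera to tool coordinates, whose origin is the TCP and whose axes are the flange's). Camera axes: x right, y down, z forward; pixel columns grow to the right and rows downward; lengths in m; the calibration is good to about 2 mm. A picture is of the moment at which its call begins: read the wrist's pose just before it. get_calibration takes no time and is no camera call.
- env.sign_off(): hands the job in, once; it reports no verdict.
The state is a dict: "time_s": time; "joint_positions": joint angles; "joint_vel": joint speeds; "tau": joint torques, N m; "ee_pos": TCP position; "tool_rot": TCP orientation; "wrist_force": force on the tool from outside, world axes, zero at the start; "wrist_torque": the same for the moment, N m; "finger_gap": opening from 0.0 (shut) to 1.0 (fully open).
Only numpy, scipy, OpenCV 4.12 (cv2) and the standard library are available. Lean on these libraries where they do the work, as an engineer would, in place of code of your own. Each camera call takes 0.05 s, during which the arm holds its last target. There are 200 camera calls.

## Working session

There is one attempt and no reset: what is moved stays moved. The work goes in short steps, Python scripts to look and compute and a shell command to move; the robot and the scene stay as the last step left them, time stands still between calls to the robot, and variables do not carry over. Pictures are saved under pics/ and viewed, about 8 in all and at most 12, crops included, and the job is handed in when it is done.

```bash
mkdir -p pics; cat > h.py <<'E'
import numpy as np, cv2
from station import telemetry, grab_frame, get_calibration, env
def pose(name,s=None):
    c=get_calibration(name);K=np.array(c["camera_matrix"])
    if name=="wrist":
        s=s or telemetry.sense();M=np.array(c["mount"]);R=np.array(s["tool_rot"]);
        return K,R@M[:3,:3],R@M[:3,3]+np.array(s["ee_pos"])
    return K,np.array(c["attitude"]),np.array(c["eye"])
def grab(name):
    P=pose(name);im,d=grab_frame(name);return im,d,P
def cloud(d,P):
    K,R,t=P;v,u=np.indices(d.shape)
    p=np.stack([(u-K[0,2])/K[0,0]*d,(v-K[1,2])/K[1,1]*d,d],-1)
    return p@R.T+t
E
python3 - <<'E'
from h import *
for n in("scene","top"):
    im,d,P=grab(n);cv2.imwrite(f"pics/{n}1.png",im[...,::-1]);np.savez(f"{n}1.npz",im=im,d=d)
    print(n,P,np.shape(get_calibration(n)["attitude"]))
print(env.tcp_to_grasp,telemetry.sense())
E
```

```text
scene (array([[384.63810592,   0.        , 323.48160108],
       [  0.        , 384.63810592, 205.59844389],
       [  0.        ,   0.        ,   1.        ]]), array([[ 4.82087103e-01,  7.66267196e-01, -4.24766536e-01],
       [ 8.76122960e-01, -4.21215394e-01,  2.34491260e-01],
       [ 7.64756518e-04, -4.85192927e-01, -8.74406792e-01]]), array([ 0.91810112, -0.32180151,  0.85393463])) (3, 3)
top (array([[413.63497797,   0.        , 315.03287818],
       [  0.        , 413.63497797, 199.29587478],
       [  0.        ,   0.        ,   1.        ]]), array([[-0.13375231, -0.97065724,  0.19983704],
       [-0.99100652,  0.13017979, -0.03097249],
       [ 0.00404893, -0.20218245, -0.9793395 ]]), array([ 0.39967815, -0.09132302,  0.8727552 ])) (3, 3)
0.0188 {'time_s': 0.1, 'joint_positions': array([ 1.11200246e+00,  2.76501317e-01,  1.50596086e+00,  2.72122296e-05,
        1.36068455e+00, -1.20999827e-01]), 'joint_vel': array([ 0.000162  , -0.00207989, -0.0031226 , -0.00102446,  0.00115317,
        0.00240155]), 'tau': array([ 1.42518493e-03, -4.05456913e+01, -2.37781495e+01,  7.04077631e-02,
        2.98553088e-02, -5.27281361e-05]), 'ee_pos': array([0.19033849, 0.54207121, 0.20472679]), 'tool_rot': array([[-9.43486067e-01,  3.31411427e-01, -7.12111792e-04],
       [ 3.31412123e-01,  9.43485080e-01, -1.38158091e-03],
       [ 2.13995149e-04, -1.53950482e-03, -9.99998792e-01]]), 'wrist_force': array([-0.12951159, -0.37867319,  0.77919275]), 'wrist_torque': array([ 0.02938831, -0.01700224, -0.05450573]), 'finger_gap': 0.997450875533273}
```

View pics/scene1.png

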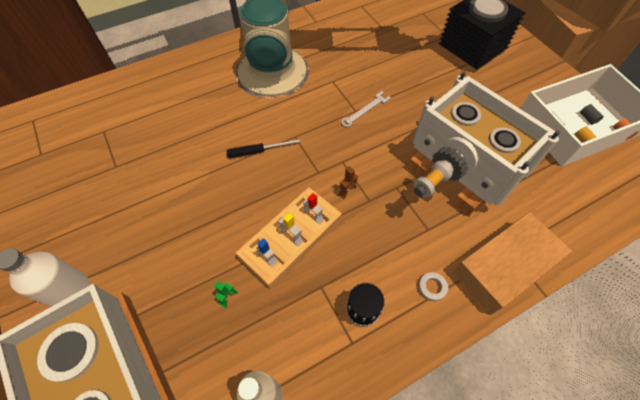

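View pics/top1.png

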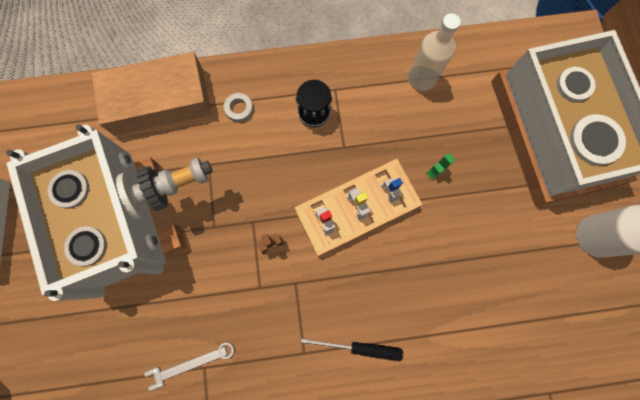

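Scene picture: the red tab is at (312,203), yellow at (289,222), blue at (264,247). The brass groove is at (433,176), with the casing at upper right. Top picture: red (325,216), yellow (362,198), blue (396,184), groove (181,177).
Could be mistaken for the red clip: the brown look-alike lying at scene (347,180) / top (272,243), and the orange bits in the tray at (585,133). I choose the red tab in the rack slot nearest the engine.

```bash
python3 - <<'E'
from h import *
for n in("scene","top"):
    z=np.load(n+"1.npz");im,d=z["im"],z["d"];P=pose(n);W=cloud(d,P)
    h=cv2.cvtColor(im,cv2.COLOR_RGB2HSV);H,S,V=[h[...,i].astype(int) for i in range(3)]
    def rep(nm,m,lo,hi):
        m=m&(d>0)&(W[...,2]>lo)&(W[...,2]<hi);c,l,st,ce=cv2.connectedComponentsWithStats(m.astype(np.uint8))
        for i in np.argsort(-st[1:,4])[:2]+1:
            p=W[l==i];print(n,nm,st[i,4],ce[i].round(1),"med",np.median(p,0).round(4),"z95",np.percentile(p[:,2],95).round(4),"top",np.median(p[p[:,2]>np.percentile(p[:,2],60)],0).round(4))
    rep("red",((H<4)|(H>176))&(S>200)&(V>120),.05,.2)
    rep("yel",(H>25)&(H<33)&(S>180)&(V>120),.05,.2)
    rep("blue",(H>100)&(H<125)&(S>150),.05,.2)
    rep("brass",(H>12)&(H<24)&(S>150)&(V>120),.11,.17)
    # rack top plane
    m=(abs(W[...,2]-.036)<.006)&(d>0)&(S>60); c,l,st,ce=cv2.connectedComponentsWithStats(m.astype(np.uint8))
    i=1+np.argmax(st[1:,4]);pts=W[l==i][:,:2].astype(np.float32);print("rack",st[i],cv2.minAreaRect(pts),np.median(W[l==i][:,2]))
im=np.load("scene1.npz")["im"];im2=np.load("top1.npz")["im"]
a=cv2.resize(im[110:290,230:470],None,fx=3,fy=3)[:, :720];b=cv2.resize(im2[130:260,100:440],None,fx=2,fy=2)
cv2.imwrite("pics/crop1.png",a[...,::-1])
E
```

```text
scene red 65 [312.4 200.3] med [ 0.529  -0.1353  0.1054] z95 0.1121 top [ 0.5259 -0.135   0.1104]
scene yel 33 [288.2 216.8] med [ 0.5481 -0.2046  0.1174] z95 0.1192 top [ 0.5475 -0.203   0.1185]
scene blue 86 [263.  245.8] med [ 0.574  -0.2785  0.1   ] z95 0.1058 top [ 0.5714 -0.2788  0.1041]
scene brass 1384 [489.  127.8] med [0.574  0.3156 0.1457] z95 0.1478 top [0.5712 0.3114 0.1467]
scene brass 168 [434.9 176.4] med [0.6282 0.1184 0.147 ] z95 0.1502 top [0.6259 0.1157 0.1486]
rack [ 236  187  106   98 2969] ((0.5445126891136169, -0.20566552877426147), (0.11213678866624832, 0.2418033629655838), 18.25034523010254) 0.035454425209916596
top red 1 [330. 215.] med [ 0.5214 -0.139   0.113 ] z95 0.113 top [nan nan nan]
top red 1 [325. 219.] med [ 0.516  -0.1289  0.108 ] z95 0.108 top [nan nan nan]
top blue 76 [395.  184.2] med [ 0.5663 -0.2711  0.1035] z95 0.1065 top [ 0.5679 -0.2743  0.1048]
top blue 1 [327. 112.] med [ 0.7491 -0.1673  0.0563] z95 0.0563 top [nan nan nan]
top brass 246 [181.9 175.8] med [0.6221 0.1186 0.1482] z95 0.1512 top [0.6237 0.1187 0.1498]
top brass 8 [364.  199.5] med [ 0.5414 -0.206   0.116 ] z95 0.1179 top [ 0.5406 -0.2017  0.1167]
rack [ 295  159  128   97 4250] ((0.545026421546936, -0.204923614859581), (0.11046099662780762, 0.24073441326618195), 18.17251968383789) 0.03592945577282208
  return _methods._mean(a, axis=axis, dtype=dtype,
  ret = um.true_divide(
```

View pics/crop1.png

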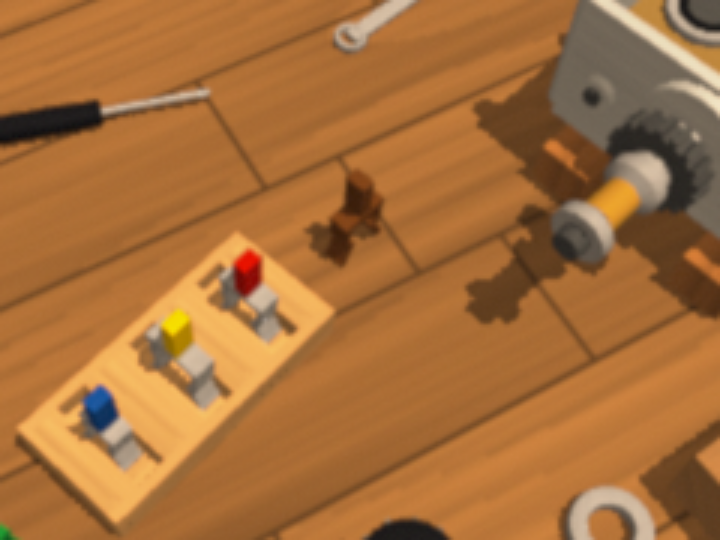

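The crop confirms the red tab (crop (248,273)) in the rack's end slot, and the brown look-alike lying free at (355,210). The rack measures 241x111 mm and z 0.036, and the red tab top is at 0.112 (0.111 expected), so both agree with the sizes given. Next come the shaft axis and the obstacles on the way.

```bash
python3 - <<'E'
from h import *
A=[]
for n in("scene","top"):
    z=np.load(n+"1.npz");im,d=z["im"],z["d"];P=pose(n);W=cloud(d,P);ok=d>0
    h=cv2.cvtColor(im,cv2.COLOR_RGB2HSV)
    c=np.array([.625,.118]);dv=W[...,:2]-c
    m=ok&(np.hypot(dv[...,0],dv[...,1])<.035)&(h[...,1]>150)&(h[...,0]>12)&(h[...,0]<24)&(W[...,2]>.125)
    p=W[m];t=p[p[:,2]>.1455][:,:2];mu=t.mean(0);u,s,vt=np.linalg.svd(t-mu);print(n,"brass top line",len(t),mu,vt[0],np.degrees(np.arctan2(vt[0][0],-vt[0][1])))
    # casing top rim
    m=ok&(abs(W[...,2]-.185)<.006)&(W[...,0]>.3)&(W[...,1]>.1)&(W[...,1]<.5)
    print("casing",m.sum(),cv2.minAreaRect(W[m][:,:2].astype(np.float32)))
    if n=="scene":
        m=ok&(W[...,2]>.2)&(W[...,0]>-.1)&(W[...,0]<1)&(abs(W[...,1])<.9)
        c,l,st,ce=cv2.connectedComponentsWithStats(m.astype(np.uint8))
        for i in range(1,c):
            if st[i,4]>15:p=W[l==i];print(ce[i].round(),p.min(0).round(2),p.max(0).round(2))
print(get_calibration("wrist"))
E
```

```text
scene brass top line 111 [0.62581653 0.11743926] [ 0.2849062 -0.9585554] 16.553241635501944
casing 1930 ((0.5805955529212952, 0.29097089171409607), (0.27318283915519714, 0.17654363811016083), 14.666979789733887)
[263.  13.] [-0.06 -0.07  0.2 ] [0.06 0.06 0.22]
[463.  73.] [0.44 0.32 0.2 ] [0.45 0.33 0.21]
[432.  98.] [0.47 0.2  0.2 ] [0.48 0.21 0.21]
[557. 132.] [0.68 0.38 0.2 ] [0.69 0.39 0.21]
[527. 163.] [0.71 0.26 0.2 ] [0.72 0.27 0.21]
[  8. 258.] [ 0.4  -0.71  0.2 ] [ 0.44 -0.68  0.2 ]
[248. 388.] [ 0.81 -0.42  0.2 ] [ 0.84 -0.39  0.21]
top brass top line 195 [0.62346819 0.11865808] [-0.19214397  0.98136675] -168.92206963416498
casing 4202 ((0.5804389119148254, 0.29235637187957764), (0.275387167930603, 0.1742551475763321), 14.796775817871094)
{'camera_matrix': array([[287.07888824,   0.        , 318.31619394],
       [  0.        , 287.07888824, 196.2043656 ],
       [  0.        ,   0.        ,   1.        ]]), 'mount': array([[-4.24286784e-04, -9.68888542e-01, -2.47497098e-01,
         7.07362446e-02],
       [ 9.99999729e-01, -2.62051941e-04, -6.88442600e-04,
        -2.10551542e-05],
       [ 6.02167052e-04, -2.47497323e-01,  9.68888390e-01,
        -1.78800327e-01],
       [ 0.00000000e+00,  0.00000000e+00,  0.00000000e+00,
         1.00000000e+00]])}
```

```bash
python3 -m crank '[[-0.03,-0.03,-0.02,0,0,0,1],[-0.036,-0.034,0,0,0,0,1],[-0.036,-0.035,0,0,0,0,1],[-0.036,-0.034,0,0,0,0,1],[-0.036,-0.034,0,0,0,0,1]]'
python3 -m crank '[[-0.036,-0.034,0,0,0,0,1],[-0.036,-0.034,0,0,0,0,1],[-0.036,-0.034,0,0,0,0,1],[-0.036,-0.034,0,0,0,0,1],[-0.036,-0.034,0,0,0,0,1]]'
python3 -m crank '[[-0.036,-0.034,0,0,0,0,1],[-0.036,-0.034,0,0,0,0,1],[-0.036,-0.034,0,0,0,0,1],[-0.036,-0.034,0,0,0,0,1],[-0.036,-0.034,0,0,0,0,1]]'
python3 -m crank '[[0,0,0,0,0,0.13,1],[0,0,0,0,0,0.13,1],[0,0,0,0,0,0.13,1],[0,0,0,0,0,0.13,1]]'
python3 -m crank '[[0,0,0,0,0,0.13,1],[0,0,0,0,0,0.13,1],[0,0,0,0,0,0.13,1],[0,0,0,0,0,0,1]]'
python3 - <<'E'
from h import *
im,d,P=grab("wrist");cv2.imwrite("pics/w1.png",im[...,::-1])
W=cloud(d,P);h=cv2.cvtColor(im,cv2.COLOR_RGB2HSV)
m=((h[...,0]<4)|(h[...,0]>176))&(h[...,1]>180)&(h[...,2]>80)
t=m&(W[...,2]>.107);p=W[t];print("tab",m.sum(),t.sum(),np.argwhere(t).mean(0),p.mean(0),cv2.minAreaRect(p[:,:2].astype(np.float32)))
m=(abs(W[...,2]-.036)<.005)&(d>0);c,l,st,ce=cv2.connectedComponentsWithStats(m.astype(np.uint8));i=1+np.argmax(st[1:,4])
print("rack",st[i],cv2.minAreaRect(W[l==i][:,:2].astype(np.float32)))
s=telemetry.sense();print(s["time_s"],s["ee_pos"],s["tool_rot"],s["joint_positions"])
E
```

```text
time_s: 0.6
ee_pos: [0.2995, 0.3256, 0.2252]
tool_rot: [[-0.944, 0.331, -0.0], [0.331, 0.944, -0.0], [-0.0, -0.0, -1.0]]
wrist_force: [0.9, 0.2, 0.1]
finger_gap: 0.999
time_s: 1.1
ee_pos: [0.4131, 0.1056, 0.2254]
tool_rot: [[-0.943, 0.331, 0.0], [0.331, 0.943, 0.0], [-0.0, 0.0, -1.0]]
wrist_force: [0.0, 0.6, 0.7]
finger_gap: 1.001
time_s: 1.6
ee_pos: [0.5266, -0.1146, 0.2251]
tool_rot: [[-0.943, 0.332, -0.0], [0.332, 0.943, 0.001], [0.001, 0.0, -1.0]]
wrist_force: [0.7, 0.0, -0.1]
finger_gap: 1.0
time_s: 2.0
ee_pos: [0.526, -0.1128, 0.2248]
tool_rot: [[-0.65, 0.76, -0.001], [0.76, 0.65, 0.001], [0.001, -0.001, -1.0]]
wrist_force: [-0.4, 0.1, -0.4]
finger_gap: 0.997
time_s: 2.4
ee_pos: [0.526, -0.1125, 0.225]
tool_rot: [[-0.318, 0.948, -0.001], [0.948, 0.318, 0.0], [0.001, -0.001, -1.0]]
wrist_force: [0.7, -0.2, -0.3]
finger_gap: 0.999
tab 265 196 [208.08163265 310.66836735] [ 0.52408807 -0.13098689  0.11079116] ((0.5239770412445068, -0.131349116563797), (0.011822913773357868, 0.017432790249586105), 18.305540084838867)
rack [ 268  160   86  128 6872] ((0.5382393598556519, -0.17939719557762146), (0.11027446389198303, 0.18514028191566467), 18.297332763671875)
2.45 [ 0.52601429 -0.1125251   0.22508052] [[-3.19866613e-01  9.47462287e-01 -7.51886052e-04]
 [ 9.47462423e-01  3.19866922e-01  3.31229422e-04]
 [ 5.54330863e-04 -6.06434547e-04 -9.99999662e-01]] [-3.40166007e-01  2.09710125e-01  1.54722711e+00  6.24572314e-05
  1.38547474e+00 -6.65766461e-01]
```

View pics/w1.png

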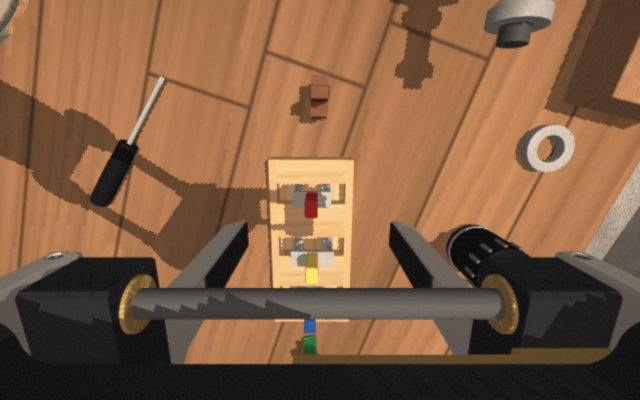

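The wrist picture shows the gripper over the rack, with the red tab at (311,205) next to the rack's free end and the brown look-alike outside it at (319,95). Tab top is at z 0.1108, 12x17 mm, yaw 18.3° (as expected). The tab is 18 mm along -x and 9 mm along -y of the tool.

```bash
python3 -m crank '[[-0.018,-0.009,0.01,0,0,0,1],[0,0,0.04,0,0,0,1],[0,0,0.04,0,0,0,1],[0,0,0.035,0,0,0,1],[0,0,0.02,0,0,0,1]]'
python3 -m crank '[[0,0,0.008,0,0,0,1],[0,0,0,0,0,0,0],[0,0,0,0,0,0,0],[0,0,0,0,0,0,0],[0,0,0,0,0,0,0]]'
python3 -m crank '[[0,0,0,0,0,0,0],[0,0,0,0,0,0,0],[0,0,0,0,0,0,0]]'
```

```text
time_s: 2.95
ee_pos: [0.5215, -0.1318, 0.0775]
tool_rot: [[-0.32, 0.947, -0.004], [0.947, 0.32, 0.002], [0.003, -0.004, -1.0]]
wrist_force: [1.2, 0.1, 0.7]
finger_gap: 0.999
time_s: 3.45
ee_pos: [0.5243, -0.1328, 0.0737]
tool_rot: [[-0.318, 0.948, 0.002], [0.948, 0.318, -0.001], [-0.002, 0.002, -1.0]]
wrist_force: [0.1, 0.3, -0.2]
finger_gap: 0.694
time_s: 3.75
ee_pos: [0.5235, -0.1325, 0.0727]
tool_rot: [[-0.318, 0.948, 0.0], [0.948, 0.318, -0.0], [-0.0, 0.0, -1.0]]
wrist_force: [-0.2, -0.5, -0.4]
finger_gap: 0.445
```

```bash
python3 -m crank '[[0,0,0,0,0,0,0],[0,0,0,0,0,0,0],[0,0,0,0,0,0,0],[0,0,0,0,0,0,0],[0,0,0,0,0,0,0]]'
python3 -m crank '[[0,0,0,0,0,0,0],[0,0,0,0,0,0,0]]'
```

```text
time_s: 4.25
ee_pos: [0.5235, -0.1325, 0.0724]
tool_rot: [[-0.317, 0.948, 0.0], [0.948, 0.317, 0.0], [0.0, 0.0, -1.0]]
wrist_force: [0.3, 0.1, -0.2]
finger_gap: 0.147
time_s: 4.45
ee_pos: [0.5235, -0.1325, 0.0724]
tool_rot: [[-0.317, 0.948, 0.0], [0.948, 0.317, 0.0], [0.0, 0.0, -1.0]]
wrist_force: [0.6, -1.7, -0.1]
finger_gap: 0.147
```

```bash
python3 -m crank '[[0,0,-0.02,0,0,0,0],[0,0,-0.03,0,0,0,0],[0,0,-0.04,0,0,0,0],[0,0,-0.045,0,0,0,0],[0,0,-0.045,0,0,0,0]]'
python3 -m crank '[[0.02,0.024,0,0,0,0,0],[0.029,0.034,0,0,0,0,0],[0.029,0.034,0,0,0,0,0],[0.029,0.034,0,0,0,0,0],[0.029,0.034,0,0,0,0,0]]'
python3 -m crank '[[0.01,0.011,0,0,0,0,0],[0,0,0,0,0,0.066,0],[0,0,0,0,0,0,0]]'
cat > look.py <<'E'
from h import *
import sys
s=telemetry.sense();im,d,P=grab("wrist");cv2.imwrite(f"pics/{sys.argv[1]}.png",im[...,::-1])
W=cloud(d,P);np.savez(sys.argv[1],im=im,W=W,d=d);h=cv2.cvtColor(im,cv2.COLOR_RGB2HSV)
K,R,t=P
m=(h[...,0]>12)&(h[...,0]<24)&(h[...,1]>130)&(d>0)&(abs(W[...,2]-.14)<.015)&(np.hypot(W[...,0]-.624,W[...,1]-.118)<.04)
p=W[m];print("brass",m.sum(),np.argwhere(m).mean(0)[::-1],p.mean(0),p[:,2].max(),cv2.minAreaRect(p[:,:2].astype(np.float32)))
g=(d>0)&(W[...,2]>.12)&(W[...,2]<.17)&(np.hypot(W[...,0]-.624,W[...,1]-.118)<.06)&~m
print("collars etc",g.sum(),cv2.minAreaRect(W[g][:,:2].astype(np.float32)))
r=((h[...,0]<4)|(h[...,0]>176))&(h[...,1]>180)&(h[...,2]>60)&(d>0)&(d<.3)
Rt=s["tool_rot"];q=(W-s["ee_pos"])@Rt
if r.any(): print("red tool",r.sum(),q[r].min(0).round(4),q[r].max(0).round(4),np.median(q[r],0).round(4))
print(s["time_s"],s["ee_pos"],np.array(s["tool_rot"]).round(4).tolist())
E
python3 look.py w2
```

```text
time_s: 4.95
ee_pos: [0.5229, -0.1323, 0.2538]
tool_rot: [[-0.317, 0.948, -0.001], [0.948, 0.317, 0.0], [0.001, -0.001, -1.0]]
wrist_force: [0.9, -0.4, -1.4]
finger_gap: 0.148
time_s: 5.45
ee_pos: [0.6325, 0.0487, 0.2523]
tool_rot: [[-0.317, 0.948, -0.0], [0.948, 0.317, -0.0], [-0.0, -0.0, -1.0]]
wrist_force: [1.4, 0.2, -0.3]
finger_gap: 0.147
time_s: 5.75
ee_pos: [0.639, 0.0604, 0.2519]
tool_rot: [[-0.255, 0.967, -0.001], [0.967, 0.255, -0.001], [-0.0, -0.001, -1.0]]
wrist_force: [0.3, 0.5, -0.3]
finger_gap: 0.143
brass 1035 [320.90144928 134.89275362] [0.62665614 0.11875643 0.14674874] 0.1518981630285125 ((0.6269119381904602, 0.11817929148674011), (0.030030347406864166, 0.033208463340997696), 14.918750762939453)
collars etc 3503 ((0.623042106628418, 0.12158317863941193), (0.06839717924594879, 0.11116977781057358), 14.782748222351074)
red tool 1333 [-0.0093 -0.0065 -0.0404] [0.0104 0.0074 0.0011] [ 0.0067  0.0003 -0.0378]
5.75 [0.63899882 0.06038614 0.25187014] [[-0.2551, 0.9669, -0.0014], [0.9669, 0.2551, -0.0006], [-0.0002, -0.0015, -1.0]]
```

View pics/w2.png

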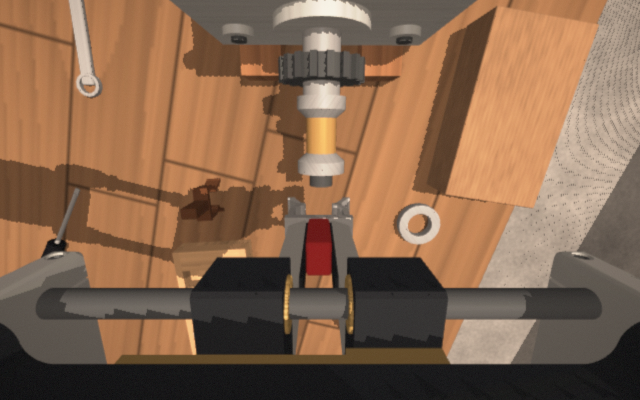

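The wrist picture shows the red clip hanging upright in the jaws at (319,245), with the brass groove at (321,135) straight ahead of it. The groove measures 30x33 mm (30x34 given), top z 0.15, yaw 14.9°; the tool is at 14.8°. So it takes +59 mm along tool x and +3 mm along y, then down.

```bash
python3 -m crank '[[0.03,0.0015,0,0,0,0,0],[0.0285,0.0015,0,0,0,0,0],[0,0,0,0,0,0,0],[0,0,0.015,0,0,0,0],[0,0,0.01,0,0,0,0]]'
python3 look.py w3
python3 - <<'E'
from h import *
im,d,P=grab("scene");im2,_,_=grab("top")
a=cv2.resize(im[110:230,370:530],None,fx=3,fy=3);b=cv2.resize(im2[110:230,110:230],None,fx=3,fy=3)
cv2.imwrite("pics/c3.png",np.hstack([a,b[:, :320]])[...,::-1])
E
```

```text
time_s: 6.3
ee_pos: [0.627, 0.1163, 0.2271]
tool_rot: [[-0.254, 0.967, -0.0], [0.967, 0.254, -0.001], [-0.001, -0.0, -1.0]]
wrist_force: [0.5, -0.7, -2.7]
finger_gap: 0.151
brass 913 [318.03723987 196.76779847] [0.62616057 0.12041962 0.14707752] 0.15127657816119128 ((0.6263686418533325, 0.11919961124658585), (0.028998777270317078, 0.031339533627033234), 15.350329399108887)
collars etc 1909 ((0.6175281405448914, 0.13902029395103455), (0.06601842492818832, 0.07576301693916321), 13.29543399810791)
red tool 1332 [-0.009  -0.0064 -0.0402] [ 0.0106  0.0074 -0.0006] [ 0.0067  0.0003 -0.0377]
6.3 [0.62695851 0.11628756 0.22707262] [[-0.2542, 0.9671, -0.0001], [0.9671, 0.2542, -0.0008], [-0.0008, -0.0003, -1.0]]
```

View pics/c3.png

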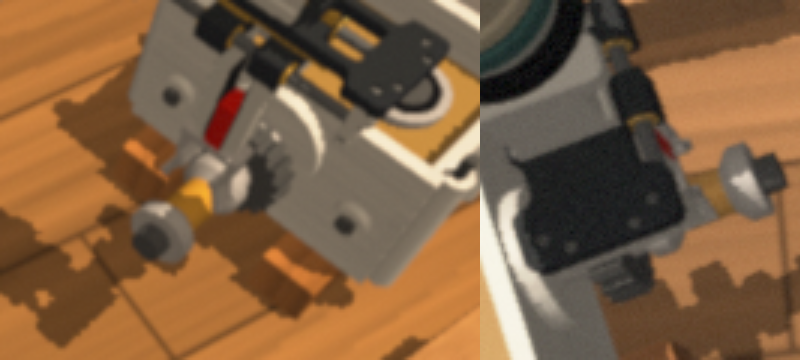

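Scene crop (left): the clip is just above the brass groove, with the tab at (225,118) and the groove at (185,205). In the top crop (right), the clip lines up with the brass at (715,190). The groove is again within 3 mm of the tool position, so I go down.

```bash
python3 -m crank '[[0.0015,0,0.012,0,0,0,0],[0,0,0.012,0,0,0,0],[0,0,0.008,0,0,0,0],[0,0,0,0,0,0,0]]'
python3 -m crank '[[0,0,0.006,0,0,0,0],[0,0,0.005,0,0,0,0],[0,0,0,0,0,0,0]]'
```

```text
time_s: 6.85
ee_pos: [0.6258, 0.1189, 0.1934]
tool_rot: [[-0.254, 0.967, -0.004], [0.967, 0.254, -0.0], [0.001, -0.004, -1.0]]
wrist_force: [0.1, -1.2, -2.1]
finger_gap: 0.148
time_s: 7.15
ee_pos: [0.6261, 0.1188, 0.1842]
tool_rot: [[-0.254, 0.967, -0.002], [0.967, 0.254, -0.0], [0.0, -0.002, -1.0]]
wrist_force: [-0.7, -0.6, 0.2]
finger_gap: 0.15
```

```bash
python3 -m crank '[[0,0,0.006,0,0,0,0],[0,0,0.004,0,0,0,0],[0,0,0,0,0,0,0]]'
python3 -m crank '[[0,0,0.004,0,0,0,0],[0,0,0.004,0,0,0,0],[0,0,0,0,0,0,0]]'
python3 -m crank '[[0,0,0.004,0,0,0,0],[0,0,0,0,0,0,0]]'
```

```text
time_s: 7.45
ee_pos: [0.6268, 0.1188, 0.1762]
tool_rot: [[-0.254, 0.967, 0.001], [0.967, 0.254, -0.0], [-0.001, 0.001, -1.0]]
wrist_force: [-2.5, -1.4, 6.3]
finger_gap: 0.145
time_s: 7.75
ee_pos: [0.6264, 0.1188, 0.1667]
tool_rot: [[-0.254, 0.967, -0.0], [0.967, 0.254, -0.0], [-0.0, -0.0, -1.0]]
wrist_force: [-1.6, -0.2, 0.5]
finger_gap: 0.151
time_s: 7.95
ee_pos: [0.626, 0.119, 0.1603]
tool_rot: [[-0.254, 0.967, -0.003], [0.967, 0.254, -0.0], [0.001, -0.003, -1.0]]
wrist_force: [-0.8, -0.5, -6.8]
finger_gap: 0.146
```

The force dropped, then the clip pulled downward, so it is snapping in. I press a little further until it seats.

```bash
python3 -m crank '[[0,0,0.002,0,0,0,0],[0,0,0,0,0,0,0]]'
python3 -m crank '[[0,0,0.002,0,0,0,0],[0,0,0,0,0,0,0]]'
python3 look.py w4
python3 - <<'E'
from h import *
im,d,P=grab("scene")
cv2.imwrite("pics/c4.png",cv2.resize(im[120:220,380:500],None,fx=5,fy=5)[...,::-1])
E
```

```text
time_s: 8.15
ee_pos: [0.6261, 0.119, 0.1591]
tool_rot: [[-0.254, 0.967, -0.003], [0.967, 0.254, -0.0], [0.001, -0.003, -1.0]]
wrist_force: [-2.6, -0.4, -7.5]
finger_gap: 0.147
time_s: 8.35
ee_pos: [0.6262, 0.119, 0.1591]
tool_rot: [[-0.254, 0.967, -0.001], [0.967, 0.254, -0.0], [0.0, -0.001, -1.0]]
wrist_force: [-4.4, 0.6, 0.4]
finger_gap: 0.149
brass 361 [318.44875346 209.32686981] [0.62347674 0.13146203 0.14678686] 0.1508278530921458 ((0.6232745051383972, 0.13098914921283722), (0.028990501537919044, 0.0077486648224294186), 14.339436531066895)
collars etc 4463 ((0.6165133118629456, 0.12178613245487213), (0.06561513990163803, 0.11037950962781906), 6.518539905548096)
red tool 1319 [-0.0086 -0.0065 -0.0402] [0.0106 0.0074 0.001 ] [ 0.0069  0.0003 -0.0377]
8.35 [0.62615155 0.11900171 0.15905056] [[-0.2543, 0.9671, -0.0012], [0.9671, 0.2543, -0.0], [0.0003, -0.0012, -1.0]]
```

View pics/c4.png

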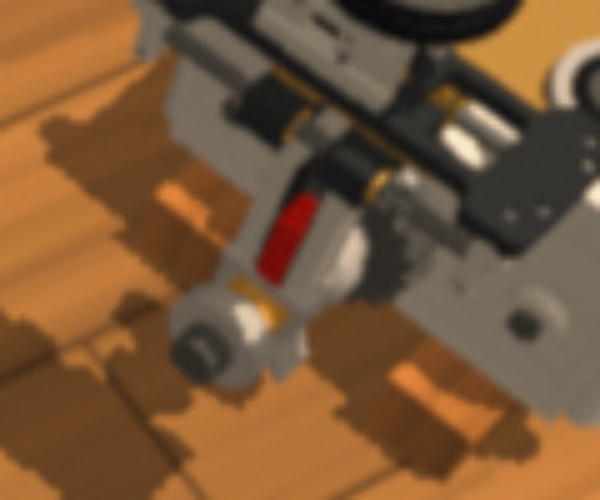

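The scene crop shows the clip sitting between the collars with brass on its near side at (255,300) and the tab upright at (290,240). The TCP stopped at z 0.1591, as expected for home. I press firmly once more, then open and rise.

```bash
python3 -m crank '[[0,0,0.002,0,0,0,0],[0,0,0,0,0,0,0]]'
python3 -m crank '[[0,0,0.002,0,0,0,0],[0,0,0,0,0,0,0]]'
```

```text
time_s: 8.65
ee_pos: [0.6261, 0.119, 0.159]
tool_rot: [[-0.254, 0.967, 0.0], [0.967, 0.254, 0.0], [-0.0, 0.0, -1.0]]
wrist_force: [-6.9, -1.4, 9.0]
finger_gap: 0.147
time_s: 8.85
ee_pos: [0.6262, 0.119, 0.1589]
tool_rot: [[-0.254, 0.967, 0.002], [0.967, 0.254, 0.0], [-0.0, 0.001, -1.0]]
wrist_force: [-9.8, -0.7, 17.0]
finger_gap: 0.15
```

```bash
python3 -m crank '[[0,0,-0.004,0,0,0,0],[0,0,0,0,0,0,0.6],[0,0,0,0,0,0,0.6],[0,0,0,0,0,0,0.6],[0,0,0,0,0,0,0.6]]'
python3 -m crank '[[0,0,0,0,0,0,0.6],[0,0,0,0,0,0,0.6],[0,0,-0.02,0,0,0,0.6],[0,0,-0.04,0,0,0,0.6],[0,0,-0.04,0,0,0,0.6]]'
python3 -m crank '[[-0.045,0,-0.02,0,0,0,0.6],[-0.045,0,0,0,0,0,0.6],[0,0,0,0,0,0,0.6]]'
python3 look.py w5
python3 - <<'E'
from h import *
z=np.load("w5.npz");im,W,d=z["im"],z["W"],z["d"]
h=cv2.cvtColor(im,cv2.COLOR_RGB2HSV)
r=((h[...,0]<4)|(h[...,0]>176))&(h[...,1]>180)&(h[...,2]>60)&(d>0)&(W[...,2]>.1)
p=W[r];print("tab z",np.percentile(p[:,2],[5,50,95]));t=p[p[:,2]>np.percentile(p[:,2],95)-.005];print("tab top",len(t),t.mean(0),cv2.minAreaRect(t[:,:2].astype(np.float32)))
a,_,_=grab("scene")
v=np.vstack([cv2.resize(im[0:250,180:480],(600,500))]);s=cv2.resize(a[120:300,230:500],(600,400))
cv2.imwrite("pics/c5.png",cv2.resize(np.hstack([cv2.resize(v,(400,333)),cv2.resize(s,(400,333))]),None,fx=1,fy=1)[...,::-1])
E
```

```text
time_s: 9.35
ee_pos: [0.628, 0.1191, 0.1588]
tool_rot: [[-0.254, 0.967, 0.002], [0.967, 0.254, 0.0], [-0.0, 0.002, -1.0]]
wrist_force: [0.2, 0.3, 0.0]
finger_gap: 0.45
time_s: 9.85
ee_pos: [0.6265, 0.1189, 0.2588]
tool_rot: [[-0.254, 0.967, -0.002], [0.967, 0.254, -0.0], [0.0, -0.002, -1.0]]
wrist_force: [0.0, -0.2, -0.3]
finger_gap: 0.595
time_s: 10.15
ee_pos: [0.6516, 0.0267, 0.279]
tool_rot: [[-0.249, 0.968, 0.003], [0.968, 0.249, -0.003], [-0.004, 0.002, -1.0]]
wrist_force: [-0.1, 1.6, 0.4]
finger_gap: 0.6
brass 245 [316.37959184 106.57142857] [0.62886686 0.11041361 0.14612609] 0.15073396706226633 ((0.6267586946487427, 0.11826413124799728), (0.028953466564416885, 0.03317658603191376), 14.930024147033691)
collars etc 4136 ((0.6232319474220276, 0.12183351814746857), (0.06880148500204086, 0.11129475384950638), 14.348397254943848)
red tool 195 [ 0.0856 -0.0066  0.0791] [0.1047 0.0055 0.0933] [ 0.0925 -0.0031  0.0815]
10.15 [0.65156583 0.02667884 0.279044  ] [[-0.2491, 0.9685, 0.0027], [0.9685, 0.2492, -0.0034], [-0.004, 0.0017, -1.0]]
tab z [0.19292962 0.19719101 0.19865607]
tab top 185 [0.62579043 0.11650396 0.19726863] ((0.6274911761283875, 0.1185719296336174), (0.01198638416826725, 0.018776025623083115), 14.052053451538086)
```

View pics/c5.png

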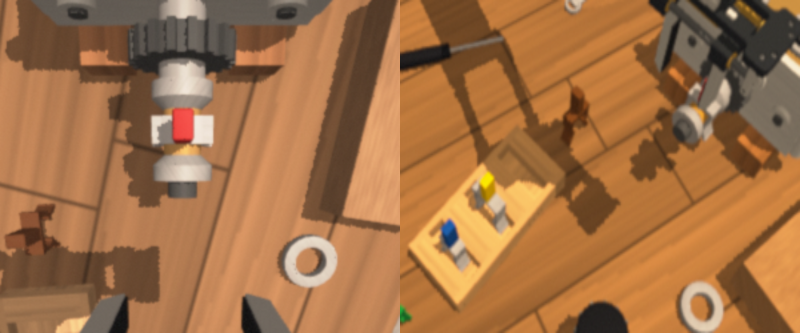

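The picture shows the red clip at (183,125), square in the groove with brass on both sides, and the jaws clear of it. Blue (450,232) and yellow (485,185) still stand in the rack. The tab top is at z 0.197 (0.198 expected when home), within 1 mm of the groove centre in plan.

```bash
python3 -c "
from station import env
print(env.sign_off())"
```

```text
the job is handed in; nothing more can be done
None
```

I took the red clip out of the rack, pressed it mouth down onto the shaft into the brass groove until it snapped home, let go, backed the gripper clear and handed the job in. The robot's clock stood at about 10 s of the 37 s allowed.

- **Seating:** after the snap, the tool stayed at z 0.159 under 17 N of further pressing.
- **Position:** after release, the tab top measured z 0.197 (0.198 expected when home). It sat within 1 mm of the groove centre in plan, at yaw 14.1° against 14.9° for the shaft.
- **Other clips:** the blue and yellow clips are still standing in the rack.
- **Forces:** the highest wrist force I read was about 20 N, including a sideways force of about 10 N during the last press, which was gone after release.
- **Disagreement:** the fixed cameras placed the groove about 1–3 mm from where the wrist camera did. I used the wrist camera's value, and the final check matched it.

No check failed.

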